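# Seat the tack tin in the corner of its stand

### The job

Stow the blue thumb-tack tin on the small raised stand before we cast off: set it flat on top, long side along long side, then slide it gently into the corner until it presses lightly against both low rails at the same moment, hold that for a second, and let go with it centred so that no edge overhangs. The rails are only glued on, so push them by feel and never hard, and do not bang the tin down. Leave the binoculars, the bowl and the organiser as they are.

Things in the scene. Friction and masses are not known exactly. Their poses are not given: they have to be found in the camera images.
- tin: Loose closed blue steel tin, a box 90 (its x) by 60 (its y) by 42 mm high with upright flat sides, 0.28 to 0.56 kg, flat on the table. Two small hinge knuckles on its -x end and a tab on its +x end stick out 3 mm, 31 to 38 mm up (look only). Either end may face either way on the stand. Origin: centre of its underside.
- stand: Fixed stand: wooden platform 100 (x) by 70 (y) mm on a steel foot, its top surface 40 mm above the table. Low rails run along its +x short edge and +y long edge; the other edges are open. A tin touching both rails is exactly centred, its origin 40 mm straight above the stand's, with 5 mm margin all round. Origin: on the table under the platform's middle. Yaw up to 1.2 rad either way.
- end_rail: Brass strip glued on the platform along its +x short edge, 5 mm thick, 65 mm long, 7 mm high; inner face looks to the stand's -x, 45 mm from the stand's centre. Rigid. A steady push of 6 to 12 N by the tin is right; under 4 N does not count as pressing, over 16 N breaks the glue. Origin: centre of its underside; axes as the stand's.
- side_rail: Brass strip glued along the platform's +y long edge, 5 mm thick, 100 mm long, 7 mm high; inner face looks to the stand's -y, 30 mm from the stand's centre. Rigid; same right push and limit as the end rail. Both must be pushed at once for 0.5 s or more. Friction along one rail or on the platform can feel like touching the other rail. Origin: centre of its underside; axes as the stand's.
- binoculars: Bystander: black binoculars lying flat, about 145 by 125 by 58 mm high, loose. Origin: centre of the underside.
- bowl: Bystander: white ceramic bowl of erasers, 112 mm across, 45 mm high, loose. Origin: centre of the underside.
- organiser_side (a point): Bystander: middle of the top edge of one side of the square wooden pen organiser (74 mm square on a disc 110 mm across), 105 mm above the table (pens reach 147 mm), 37 mm from its upright axis, about which it spins freely on a fixed round base 120 mm across.
There are look-alikes about, which are no part of the job. There is more than one size of the tin; the job needs the smallest.

How it is judged:
By the outcome, as a careful person would: the job done as asked, in the order asked, and still so for the second after the job is handed in, with the robot touching nothing.
It also fails if it takes over 72 s, if anything falls off the work surface, if the arm or the gripper's body presses on something with over 40 N, if the wrist force passes 120 N, or if a joint passes its speed limit or range.

### The arm

A 6-joint arm with a two-finger parallel gripper is mounted at the origin on the work surface. World frame = base frame: x ahead of the robot, y to its left, z up, the work surface at z = 0. Lengths are in m, angles in rad, forces in N, time in s.
With the tool pointing down it reaches from about 0.325 to 0.85 m from the base axis. Payload 15.5 kg.
Tool frame: the origin (TCP) lies where the fingers leave the gripper's body, on its centre line; the fingertips stand 78 mm ahead of it and the grasp point (between the pads) lies 60 mm ahead of it; z points along the fingers, y is the direction in which the jaws open and shut (so a half turn about z gives the same grasp; the last joint's range is limited). The gripper opens to 91 mm and grips with 3 to 60 N. Pads are 32 mm wide; open, the fingers measure 118 mm over their backs; the gripper's body (76 mm by 178 mm) begins 60 mm behind the grasp point.
Start: joints at [-1.28, 0.494, 1.345, -0, 1.302, -0.096], TCP at [0.235, -0.579, 0.292] pointing down, gripper open.
Joint ranges: [-2.91, 2.91], [-0.82, 2.16], [0.22, 2.67], [-1.22, 4.37], [0.12, 2.79], [-3.08, 3.08]. Speed limits (rad/s): [1.89, 1.89, 2.57, 3.01, 3.01, 3.01].

### API

Orientations are given as a unit quaternion [x, y, z, w].
In Python, from bench import bot gives the robot as it stands.
- The arm moves only by the tool play_rows, never from a script. Its argument "deltas" is a list of rows, each a list of 3 entries, a list of its own where there are three numbers: the shift along the tool's x, y, z in mm, then the turn, a rotation vector about the tool's x, y, z in degrees, then the gripper command: -1 is shut, 1 is fully open, values between are in proportion. In form: [[[tx, ty, tz], [ax, ay, az], claw], ...]. A call has 1 to 12 rows; each row shifts and turns the pose as measured when the row begins, along the tool's axes as they then stand; what a row does not reach is not made up. A row lasts 1/10 s, in which the tool goes at most 50 mm and 8.59 degrees, less where a joint would pass 70% of its speed; a pose out of reach is approached as far as the arm can. A call with a gripper value outside its range is refused whole. The fingers move at their own pace and stop on an object; the grip force is fixed at half the most. Time passes only in rows, so rows that do not move let the fingers close. It gives the time, the measured TCP pose, the force and the opening at its end, in the units of the state.
- bot.state(): the state, without advancing time (a new reading comes with each control period).
- bot.capture(name): name is "side" or "top" or "wrist"; returns the picture (384x512x3 uint8, red, green, blue); there is no depth.
- bot.get_calibration(name): a dict with "fx", "fy", "cx", "cy" (pixels), "D" ([k1, k2, p1, p2, k3] as OpenCV has them; the pictures are not rectified), "R" (3x3) and "t" (3): a world point X has camera coordinates R X + t; the wrist camera has in their place "T_tool_cam" (4x4, takes a point from camera to tool coordinates, whose origin is the TCP and whose axes are the flange's). Camera axes: x right, y down, z forward; pixel columns grow to the right and rows downward; lengths in m; the calibration is good to about 2 mm. A picture is of the moment at which its call begins: read the wrist's pose just before it. get_calibration takes no time and is no camera call.
- bot.close_job(): hands the job in, once; it reports no verdict.
The state is a dict: "time_s": time; "joint_pos": joint angles; "dq": joint speeds; "joint_efforts": joint torques, N m; "tool_pos": TCP position; "orientation": TCP orientation; "ft_force": force on the tool from outside, world axes, zero at the start; "ft_torque": the same for the moment, N m; "grip_width": opening from 0.0 (shut) to 1.0 (fully open).
Only numpy, scipy, OpenCV 4.12 (cv2) and the standard library are available. Lean on these libraries where they do the work, as an engineer would, in place of code of your own. Each camera call takes 0.05 s, during which the arm holds its last target. There are 200 camera calls.

## Working session

There is one attempt and no reset: what is moved stays moved. The work goes in short steps, Python scripts to look and compute and a tool call to move; the robot and the scene stay as the last step left them, time stands still between calls to the robot, and variables do not carry over. Pictures are saved under pics/ and viewed, about 8 in all and at most 12, crops included, and the job is handed in when it is done.

Besides the shell and the picture viewer there is one more tool, called after "Call:" as name(argument=value, ...), one argument or row to a line, values as JSON. play_rows: Moves the arm, as the interface text tells. Its arguments: {"type":"object","properties":{"deltas":{"type":"array","items":{"type":"array"}}},"required":["deltas"]}

```bash
mkdir -p pics
cat > h.py <<'E'
import numpy as np,cv2
from scipy.spatial.transform import Rotation as Rn
from bench import bot
def cam(name):
    c=bot.get_calibration(name);K=np.array([[c['fx'],0,c['cx']],[0,c['fy'],c['cy']],[0,0,1.]])
    if 'R' in c: R,t=np.array(c['R']),np.array(c['t'])
    else:
        s=bot.state();T=np.eye(4);T[:3,:3]=Rn.from_quat(s['orientation']).as_matrix();T[:3,3]=s['tool_pos']
        M=np.linalg.inv(T@np.array(c['T_tool_cam']));R,t=M[:3,:3],M[:3,3]
    return K,np.array(c['D'],float),R,t
def unproj(C,px,z):
    K,D,R,t=C;u=cv2.undistortPoints(np.array(px,float).reshape(-1,1,2),K,D)[:,0]
    d=np.c_[u,np.ones(len(u))]@R;o=-R.T@t
    return o+d*((z-o[2])/d[:,2])[:,None]
def proj(C,X):
    K,D,R,t=C;return cv2.projectPoints(np.array(X,float).reshape(-1,1,3),cv2.Rodrigues(R)[0],t,K,D)[0][:,0]
def snap(name,f):
    C=cam(name);im=bot.capture(name);im=np.array(im)[:,:,::-1].copy();cv2.imwrite(f'pics/{f}.png',im);return C,im
def st():
    s=bot.state();print({k:np.round(s[k],4).tolist() for k in ('time_s','joint_pos','tool_pos','orientation','ft_force','ft_torque','grip_width')});return s
E
python3 - <<'E'
from h import *
st()
_,a=snap('top','top0');_,b=snap('side','side0')
cv2.imwrite('pics/both.png',np.vstack([cv2.resize(a,(512,384))]))
E
```

```text
{'time_s': 0.0, 'joint_pos': [-1.2805, 0.4942, 1.3461, 0.0, 1.3025, -0.0955], 'tool_pos': [0.2351, -0.5788, 0.2917], 'orientation': [0.9815, 0.1917, -0.0001, -0.0006], 'ft_force': [0.245, -0.1105, -0.6268], 'ft_torque': [-0.0152, -0.0292, 0.0267], 'grip_width': 1.0006}
```

View pics/top0.png

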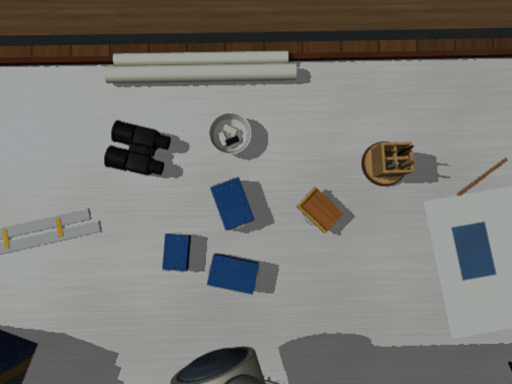

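View pics/side0.png

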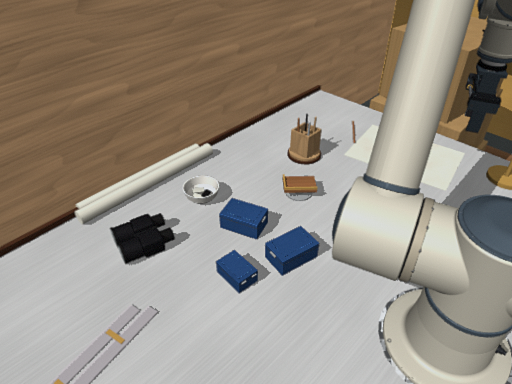

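The top view shows three blue tins, at (177,252), (232,203) and (233,273), with the first looking smallest. The stand is at (320,209), with the bowl at (231,134), binoculars at (138,148) and organiser at (388,162). The side view agrees.

Run:
```python
from h import *
a=cv2.imread('pics/top0.png');C=cam('top')
print('campos',-C[2].T@C[3])
hsv=cv2.cvtColor(a,cv2.COLOR_BGR2HSV)
def rep(m,z,mn=300):
    n,l,s,c=cv2.connectedComponentsWithStats(m.astype(np.uint8))
    for i in range(1,n):
        if s[i,4]>mn:
            p=np.argwhere(l==i)[:,::-1];W=unproj(C,p,z)[:,:2]*1000
            r=cv2.minAreaRect(W.astype(np.float32));print(c[i].round(1),s[i,4],'ctr',np.round(r[0],1),'size',np.round(r[1],1),'ang',round(r[2],2))
            print('   corners',cv2.boxPoints(r).round(0).tolist())
print('blue');rep((hsv[...,0]>100)&(hsv[...,0]<130)&(hsv[...,1]>120),.042)
print('wood');m=(hsv[...,0]<20)&(hsv[...,1]>100);m[:100]=0;rep(m,.04)
c=np.hstack([cv2.resize(a[170:250,280:360],(560,560),interpolation=cv2.INTER_CUBIC)])
b=cv2.imread('pics/side0.png')[160:210,270:330]
cv2.imwrite('pics/crop.png',np.hstack([c[:560,:],])[:, :])
cv2.imwrite('pics/crop.png',cv2.resize(np.hstack([a[175:245,285:355],cv2.resize(a[220:290,140:210],(70,70))]),(800,400),interpolation=cv2.INTER_CUBIC))
```

```text
campos [ 0.51629166 -0.00507615  1.06550084]
blue
[231.9 203.4] 1344 ctr [579.8  44.3] size [114.8  75.4] ang 19.23
   corners [[513.0, 61.0], [538.0, -10.0], [646.0, 28.0], [622.0, 99.0]]
[473.3 250.7] 1647 ctr [ 447.4 -562.4] size [128.7  81.1] ang 8.59
   corners [[378.0, -532.0], [390.0, -612.0], [517.0, -593.0], [505.0, -513.0]]
[176.1 251.9] 862 ctr [460.9 186.2] size [61.  87.7] ang 85.11
   corners [[415.0, 160.0], [502.0, 152.0], [507.0, 213.0], [420.0, 220.0]]
[232.8 273.4] 1445 ctr [404.8  45.3] size [114.6  78.3] ang 77.26
   corners [[354.0, -2.0], [430.0, -19.0], [456.0, 93.0], [379.0, 110.0]]
[ 13.1 350.3] 858 ctr [231.  571.7] size [99.4 86.9] ang 1.88
   corners [[180.0, 613.0], [183.0, 527.0], [282.0, 530.0], [279.0, 617.0]]
wood
[387.1 162.1] 1686 ctr [ 673.9 -359.8] size [137.1 111.7] ang 88.83
   corners [[617.0, -427.0], [728.0, -429.0], [731.0, -292.0], [620.0, -290.0]]
[320.6 209.4] 980 ctr [ 559.3 -178.6] size [99.  69.7] ang 44.47
   corners [[500.0, -188.0], [548.0, -238.0], [619.0, -169.0], [570.0, -119.0]]
```

View pics/crop.png

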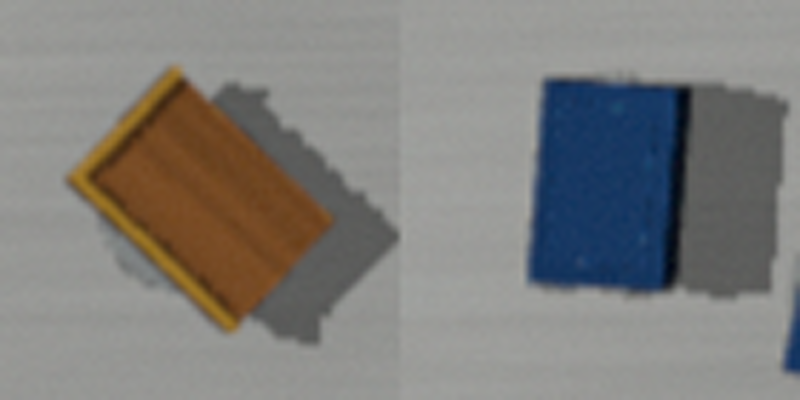

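The crop shows the rails: the end rail is on the stand's upper-left short edge and the side rail is on its lower-left long edge. That puts the stand at about (559,-179) mm with yaw near 44.5°. The 60x88 mm tin at (461,186), yaw about -5°, is the one to move.

Call:
play_rows(
  deltas=[
    [[31,-39,0],[0,0,0],1],
    [[31,-39,0],[0,0,0],1],
    [[31,-39,0],[0,0,0],1],
    [[31,-39,0],[0,0,0],1],
    [[31,-39,0],[0,0,0],1],
    [[31,-39,0],[0,0,0],1],
    [[31,-39,0],[0,0,0],1],
    [[31,-39,0],[0,0,0],1],
    [[31,-39,0],[0,0,0],1],
    [[31,-39,0],[0,0,0],1],
    [[31,-39,0],[0,0,0],1],
    [[31,-39,0],[0,0,0],1],
  ],
)

```text
time_s: 1.3
tool_pos: [0.4017, -0.0042, 0.2897]
orientation: [0.982, 0.187, 0.0, -0.001]
ft_force: [0.7, -1.2, 0.3]
grip_width: 0.998
```

```bash
cat >> h.py <<'E'
def plan(x,y,z,az):
    s=st();R=Rn.from_quat(s['orientation']).as_matrix();p=np.array(s['tool_pos'])*1000
    a=np.radians(az);G=np.array([[np.cos(a),np.sin(a),0],[np.sin(a),-np.cos(a),0],[0,0,-1.]]).T
    G=np.array([[np.cos(a),np.sin(a),0],[np.sin(a),-np.cos(a),0],[0,0,-1]])
    print('tool shift mm',(R.T@(np.array([x,y,z])-p)).round(2),'turn deg',np.degrees(Rn.from_matrix(R.T@G).as_rotvec()).round(2),'az now',round(np.degrees(np.arctan2(R[1,0],R[0,0])),2))
E
python3 -c "
from h import *
plan(461,186,250,-4.9)"
```

```text
{'time_s': 1.3, 'joint_pos': [-0.1603, 0.1823, 1.8593, 0.0014, 1.1003, 1.0339], 'tool_pos': [0.4017, -0.0042, 0.2897], 'orientation': [0.9824, 0.1869, 0.0, -0.0006], 'ft_force': [0.7119, -1.2409, 0.3129], 'ft_torque': [-0.0679, -0.0065, 0.0322], 'grip_width': 0.9982}
tool shift mm [ 125.02 -155.09   39.92] turn deg [-0.08 -0.   26.44] az now 21.54
```

Call:
play_rows(
  deltas=[
    [[25,-31,4],[0,0,0],1],
    [[25,-31,4],[0,0,0],1],
    [[25,-31,4],[0,0,0],1],
    [[25,-31,4],[0,0,0],1],
    [[25,-31,4],[0,0,0],1],
    [[0,0,0],[0,0,7],1],
    [[0,0,0],[0,0,7],1],
    [[0,0,0],[0,0,7],1],
    [[0,0,0],[0,0,6],1],
    [[0,0,0],[0,0,0],1],
  ],
)

```text
time_s: 2.3
tool_pos: [0.4613, 0.2022, 0.2673]
orientation: [0.999, -0.052, -0.001, -0.0]
ft_force: [-0.3, -0.4, -0.9]
grip_width: 0.998
```

```bash
cat > seg.py <<'E'
from h import *
def rects(C,a,z,kind,mn=2000):
    hsv=cv2.cvtColor(a,cv2.COLOR_BGR2HSV)
    m=((hsv[...,0]>100)&(hsv[...,0]<130)&(hsv[...,1]>120)) if kind=='blue' else ((hsv[...,0]<25)&(hsv[...,1]>100))
    n,l,s,c=cv2.connectedComponentsWithStats(m.astype(np.uint8))
    for i in range(1,n):
        if s[i,4]>mn:
            p=np.argwhere(l==i)[:,::-1];W=unproj(C,p,z)[:,:2]*1000
            r=cv2.minAreaRect(W.astype(np.float32));print(c[i].round(1),s[i,4],'ctr',np.round(r[0],1),'size',np.round(r[1],1),'ang',round(r[2],2))
E
python3 - <<'E'
from seg import *
plan(461,186,200,-4.9)
C,a=snap('wrist','w1');print('cam',-C[2].T@C[3]);rects(C,a,.042,'blue')
E
```

```text
{'time_s': 2.3, 'joint_pos': [0.2936, 0.3542, 1.6713, 0.0017, 1.1177, 1.9667], 'tool_pos': [0.4613, 0.2022, 0.2673], 'orientation': [0.9987, -0.0515, -0.001, -0.0005], 'ft_force': [-0.3497, -0.4042, -0.9414], 'ft_torque': [-0.0031, -0.0084, 0.0404], 'grip_width': 0.9981}
tool shift mm [ 1.46 16.18 67.25] turn deg [-0.05  0.12 -1.  ] az now -5.9
cam [0.53141787 0.19570106 0.35881585]
[407.1  52. ] 9019 ctr [580.9  40.6] size [118.2  82.1] ang 19.11
[268.1 180.2] 4411 ctr [461.6 188.7] size [57.4 87.2] ang 85.2
[407.4 212.7] 4210 ctr [403.2  40. ] size [119.5  72.7] ang 78.02
```

View pics/w1.png

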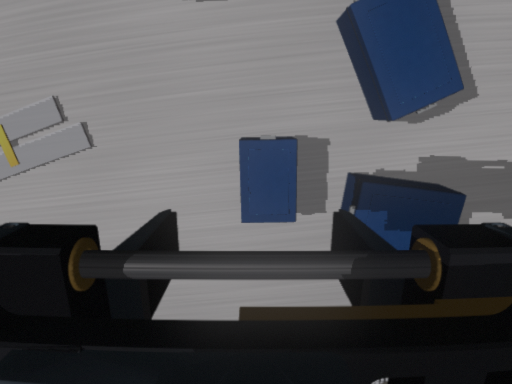

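The wrist picture shows the small tin centred at (268,180), clear between the open fingers, with a bigger tin well to the right. I'll descend and correct.

Call:
play_rows(
  deltas=[
    [[0,7,20],[0,0,-1],1],
    [[0,7,25],[0,0,0],1],
    [[0,0,25],[0,0,0],1],
    [[0,0,20],[0,0,0],1],
    [[0,0,10],[0,0,0],1],
    [[0,0,0],[0,0,0],1],
    [[0,0,0],[0,0,0],1],
  ],
)

```text
time_s: 3.05
tool_pos: [0.4609, 0.1877, 0.1652]
orientation: [1.0, -0.03, 0.0, -0.001]
ft_force: [-0.7, -0.1, -0.2]
grip_width: 1.001
```

Run:
```python
from seg import *
plan(461,188,92,-4.8)
C,a=snap('wrist','w2');rects(C,a,.042,'blue')
```

```text
{'time_s': 3.05, 'joint_pos': [0.2658, 0.4941, 1.7984, 0.0021, 0.8481, 1.8946], 'tool_pos': [0.4609, 0.1877, 0.1652], 'orientation': [0.9996, -0.0297, 0.0003, -0.0009], 'ft_force': [-0.6895, -0.1304, -0.2422], 'ft_torque': [0.015, 0.0081, -0.0145], 'grip_width': 1.0011}
tool shift mm [ 0.08 -0.19 73.2 ] turn deg [-0.11 -0.03  1.4 ] az now -3.4
[459.3  56.5] 12149 ctr [558.6  46.5] size [89.1 82.2] ang 4.83
[254.5 201.1] 7797 ctr [468.8 188.1] size [58.1 74.4] ang 85.08
```

Call:
play_rows(
  deltas=[
    [[0,0,15],[0,0,1.4],1],
    [[0,0,20],[0,0,0],1],
    [[0,0,20],[0,0,0],1],
    [[0,0,10],[0,0,0],1],
    [[0,0,4],[0,0,0],1],
    [[0,0,0],[0,0,0],1],
    [[0,0,0],[0,0,0],1],
  ],
)

```text
time_s: 3.8
tool_pos: [0.4653, 0.1893, 0.1005]
orientation: [0.999, -0.041, 0.006, -0.003]
ft_force: [0.3, -0.2, -0.8]
grip_width: 1.001
```

```bash
python3 -c "
from h import *
plan(461,188,92,-4.9)"
```

```text
{'time_s': 3.8, 'joint_pos': [0.2666, 0.6086, 1.8425, 0.0026, 0.6776, 1.917], 'tool_pos': [0.4653, 0.1893, 0.1005], 'orientation': [0.9991, -0.0408, 0.0059, -0.0027], 'ft_force': [0.2634, -0.1724, -0.7667], 'ft_torque': [-0.0126, 0.0971, 0.0266], 'grip_width': 1.0012}
tool shift mm [-4.24  1.7   8.43] turn deg [-0.34 -0.67  0.22] az now -4.68
```

Call:
play_rows(
  deltas=[
    [[-4,1,5],[-0.3,-0.7,0.2],1],
    [[0,0,3],[0,0,0],1],
    [[0,0,0],[0,0,0],1],
    [[0,0,0],[0,0,0],1],
  ],
)

```text
time_s: 4.2
tool_pos: [0.4616, 0.1888, 0.0933]
orientation: [0.999, -0.043, 0.0, -0.001]
ft_force: [0.4, 0.2, -0.2]
grip_width: 0.999
```

```bash
python3 -c "
from h import *
plan(461,188,92,-4.9)"
```

```text
{'time_s': 4.2, 'joint_pos': [0.2681, 0.6215, 1.8472, 0.0013, 0.6719, 1.9231], 'tool_pos': [0.4616, 0.1888, 0.0933], 'orientation': [0.9991, -0.0426, 0.0003, -0.0005], 'ft_force': [0.402, 0.2177, -0.2365], 'ft_torque': [-0.0168, 0.0486, -0.0209], 'grip_width': 0.9985}
tool shift mm [-0.51  0.88  1.33] turn deg [-0.06 -0.03  0.02] az now -4.88
```

Call:
play_rows(
  deltas=[
    [[0,0,0],[0,0,0],0.4],
    [[0,0,0],[0,0,0],0.3],
    [[0,0,0],[0,0,0],-1],
    [[0,0,0],[0,0,0],-1],
    [[0,0,0],[0,0,0],-1],
    [[0,0,0],[0,0,0],-1],
    [[0,0,0],[0,0,0],-1],
  ],
)

```text
time_s: 4.9
tool_pos: [0.4617, 0.1888, 0.0935]
orientation: [0.999, -0.043, 0.0, -0.001]
ft_force: [0.2, 0.2, 0.1]
grip_width: 0.654
```

```bash
python3 -c "
from h import *
plan(461,188,92,-4.9)"
```

```text
{'time_s': 4.9, 'joint_pos': [0.268, 0.6212, 1.8471, 0.0012, 0.6721, 1.9231], 'tool_pos': [0.4617, 0.1888, 0.0935], 'orientation': [0.9991, -0.0426, 0.0005, -0.0005], 'ft_force': [0.2138, 0.2426, 0.108], 'ft_torque': [-0.1037, 0.0274, 0.034], 'grip_width': 0.6536}
tool shift mm [-0.6   0.86  1.53] turn deg [-0.06 -0.05  0.02] az now -4.88
```

Call:
play_rows(
  deltas=[
    [[0,0,-5],[0,0,0],-1],
    [[0,0,-15],[0,0,0],-1],
    [[0,0,-30],[0,0,0],-1],
    [[0,0,-35],[0,0,0],-1],
    [[0,0,-30],[0,0,0],-1],
    [[0,0,-10],[0,0,0],-1],
    [[0,0,0],[0,0,0],-1],
    [[0,0,0],[0,0,0],-1],
  ],
)

```text
time_s: 5.7
tool_pos: [0.4597, 0.1882, 0.2218]
orientation: [0.999, -0.043, -0.002, 0.0]
ft_force: [-0.4, 0.3, -3.7]
grip_width: 0.654
```

```bash
python3 -c "
from h import *
plan(500,-120,215,44.5)"
```

```text
{'time_s': 5.7, 'joint_pos': [0.2678, 0.4071, 1.7404, 0.0011, 0.9982, 1.9234], 'tool_pos': [0.4597, 0.1882, 0.2218], 'orientation': [0.9991, -0.0427, -0.0021, 0.0002], 'ft_force': [-0.4134, 0.2638, -3.6584], 'ft_torque': [0.0306, 0.0167, -0.027], 'grip_width': 0.6539}
tool shift mm [ 66.48 303.66   6.71] turn deg [ -0.07   0.24 -49.39] az now -4.89
```

Call:
play_rows(
  deltas=[
    [[3,20,0],[0,0,0],-1],
    [[5,35,-2],[0,0,0],-1],
    [[6,40,-2],[0,0,0],-1],
    [[6,40,-2],[0,0,0],-1],
    [[6,40,-2],[0,0,0],-1],
    [[6,40,-2],[0,0,0],-1],
    [[6,40,-2],[0,0,0],-1],
    [[6,40,-2],[0,0,0],-1],
    [[6,40,-2],[0,0,0],-1],
    [[6,40,-2],[0,0,0],-1],
    [[5,35,0],[0,0,0],-1],
    [[3,20,0],[0,0,0],-1],
  ],
)

```text
time_s: 6.9
tool_pos: [0.4813, -0.2593, 0.2192]
orientation: [0.999, -0.04, -0.016, -0.003]
ft_force: [0.4, 0.4, -5.1]
grip_width: 0.66
```

Call:
play_rows(
  deltas=[
    [[0,0,0],[0,0,-4],-1],
    [[0,0,0],[0,0,-7],-1],
    [[0,0,0],[0,0,-8],-1],
    [[0,0,0],[0,0,-8],-1],
    [[0,0,0],[0,0,-8],-1],
    [[0,0,0],[0,0,-7],-1],
    [[0,0,0],[0,0,-4],-1],
    [[0,0,0],[0,0,0],-1],
    [[0,0,0],[0,0,0],-1],
  ],
)

```text
time_s: 7.8
tool_pos: [0.4761, -0.2606, 0.2013]
orientation: [0.931, 0.365, -0.02, -0.019]
ft_force: [-0.1, -0.2, -3.4]
grip_width: 0.652
```

Run:
```python
from seg import *
plan(485,-250,235,44.5)
C,a=snap('wrist','w3');print('cam',-C[2].T@C[3]);rects(C,a,.04,'wood')
```

```text
{'time_s': 7.8, 'joint_pos': [-0.6048, 0.5079, 1.6182, -0.0136, 1.0701, 0.2256], 'tool_pos': [0.4761, -0.2606, 0.2013], 'orientation': [0.9307, 0.3648, -0.0202, -0.0193], 'ft_force': [-0.0902, -0.1675, -3.3679], 'ft_torque': [-0.0165, -0.1463, 0.0057], 'grip_width': 0.6521}
tool shift mm [ 12.97  -3.4  -33.89] turn deg [-2.92  1.3  -1.69] az now 42.85
cam [ 0.53236901 -0.21406008  0.29120367]
[261.5  56.5] 10585 ctr [ 554.7 -183.5] size [85.4 70.4] ang 44.8
[481.5  99.7] 7614 ctr [ 646.3 -330.1] size [105.1  58.6] ang 53.18
[332.5 311.4] 4630 ctr [ 433.6 -379.8] size [ 21.5 301.5] ang 45.02
```

View pics/w3.png

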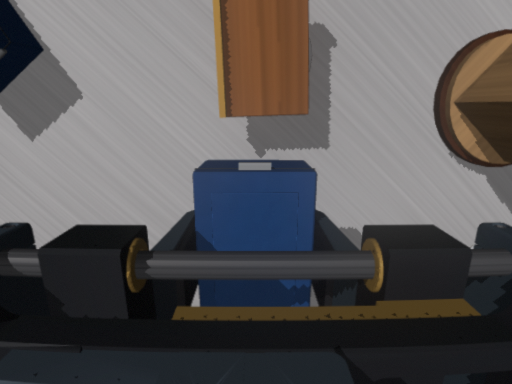

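The wrist picture shows the tin held square at (255,230). The stand is at (261,57), cut off at the top, with the side rail on its left edge. I'll level the tool, back off and raise it.

Call:
play_rows(
  deltas=[
    [[-8,0,-15],[-1,0.5,-0.6],-1],
    [[-8,0,-20],[-1,0.4,-0.6],-1],
    [[-4,0,-20],[-0.9,0.4,-0.5],-1],
    [[0,0,0],[0,0,0],-1],
    [[0,0,0],[0,0,0],-1],
  ],
)

```text
time_s: 8.35
tool_pos: [0.4613, -0.2764, 0.26]
orientation: [0.926, 0.377, 0.001, 0.001]
ft_force: [0.6, 0.0, -4.5]
grip_width: 0.658
```

Run:
```python
from seg import *
plan(559,-179,140,44.5)
C,a=snap('wrist','w4');rects(C,a,.04,'wood')
```

```text
{'time_s': 8.35, 'joint_pos': [-0.6512, 0.4064, 1.6045, 0.0009, 1.127, 0.1454], 'tool_pos': [0.4613, -0.2764, 0.26], 'orientation': [0.9261, 0.3773, 0.0013, 0.0014], 'ft_force': [0.5589, 0.0283, -4.5114], 'ft_torque': [-0.0324, 0.0066, 0.0049], 'grip_width': 0.6578}
tool shift mm [137.75  -1.81 120.14] turn deg [ 0.2  -0.08 -0.16] az now 44.34
[253.   47.6] 7189 ctr [ 555.4 -183.1] size [87.6 69.9] ang 44.92
[464.2  87.5] 9816 ctr [ 672.4 -357.8] size [124.6 115.5] ang 53.63
[332.6 311.4] 4644 ctr [ 416.9 -445.6] size [ 26.4 377.3] ang 44.13
```

View pics/w4.png

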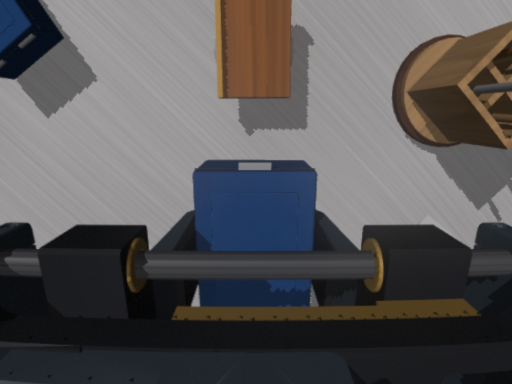

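Only the near part of the stand is in view (near edge at row 97, columns 217 to 291). The position still agrees with the top camera, at a centre of about (559.5,-178.6). Next I'll refine the yaw from the edges.

Run:
```python
from seg import *
C=cam('wrist');a=cv2.imread('pics/w4.png');g=cv2.cvtColor(a,cv2.COLOR_BGR2HSV)
m=(g[...,0]<25)&(g[...,1]>100)
for nm,z,r in(('R',.04,-1),('L',.047,0)):
    p=[]
    for y in range(5,90):
        xs=np.flatnonzero(m[y,200:320])+200;p.append((xs[r]+(.5 if r else -.5),y))
    W=unproj(C,p,z)[:,:2]*1000
    l=cv2.fitLine(W.astype(np.float32),cv2.DIST_HUBER,0,.01,.01).ravel();th=np.degrees(np.arctan2(l[1],l[0]))%180
    t=np.radians(44.8);v=W@[-np.sin(t),np.cos(t)];print(nm,'yaw',th,'v',v.mean())
p=[(x,np.flatnonzero(m[:130,x])[-1]+.5) for x in range(232,284)];W=unproj(C,p,.04)[:,:2]*1000
l=cv2.fitLine(W.astype(np.float32),cv2.DIST_HUBER,0,.01,.01).ravel();print('near',np.degrees(np.arctan2(l[1],l[0]))%180-90,'u',(W@[np.cos(t),np.sin(t)]).mean())
plan(558.8,-186.4,150,44.8)
```

```text
R yaw 44.510685 v -556.332487751088
L yaw 45.28632 v -487.2914022326579
near 45.69394 u 221.45421576407873
{'time_s': 8.4, 'joint_pos': [-0.651, 0.4067, 1.6043, 0.0008, 1.127, 0.1454], 'tool_pos': [0.4615, -0.2764, 0.2599], 'orientation': [0.926, 0.3774, 0.0013, 0.0014], 'ft_force': [0.9474, -0.4598, -3.8864], 'ft_torque': [-0.044, -0.0493, 0.0129], 'grip_width': 0.6546}
tool shift mm [132.36   3.28 110.1 ] turn deg [ 0.2  -0.07 -0.45] az now 44.35
```

Call:
play_rows(
  deltas=[
    [[10,0,0],[0.1,0,-0.5],-1],
    [[20,0,0],[0,0,0],-1],
    [[25,1,5],[0,0,0],-1],
    [[25,1,5],[0,0,0],-1],
    [[25,1,5],[0,0,0],-1],
    [[18,0,10],[0,0,0],-1],
    [[8,0,15],[0,0,0],-1],
    [[0,0,15],[0,0,0],-1],
    [[0,0,10],[0,0,0],-1],
    [[0,0,0],[0,0,0],-1],
    [[0,0,0],[0,0,0],-1],
  ],
)

```text
time_s: 9.5
tool_pos: [0.5609, -0.1766, 0.1834]
orientation: [0.924, 0.383, -0.003, -0.004]
ft_force: [-1.0, -0.3, -3.6]
grip_width: 0.655
```

```bash
python3 -c "
from h import *
plan(558.8,-186.4,145,44.9)"
```

```text
{'time_s': 9.5, 'joint_pos': [-0.4074, 0.5694, 1.5513, 0.002, 1.0314, 0.3765], 'tool_pos': [0.5609, -0.1766, 0.1834], 'orientation': [0.9238, 0.3829, -0.0031, -0.0044], 'ft_force': [-0.9927, -0.3098, -3.5787], 'ft_torque': [-0.1025, -0.0546, -0.0057], 'grip_width': 0.6551}
tool shift mm [-8.31  5.86 38.41] turn deg [-0.6   0.14  0.13] az now 45.03
```

Call:
play_rows(
  deltas=[
    [[-4,3,10],[-0.6,0.1,0.1],-1],
    [[-4,3,12],[0,0,0],-1],
    [[0,0,12],[0,0,0],-1],
    [[0,0,2],[0,0,0],-1],
    [[0,0,0],[0,0,0],-1],
    [[0,0,0],[0,0,0],-1],
  ],
)

```text
time_s: 10.1
tool_pos: [0.5596, -0.1882, 0.1471]
orientation: [0.924, 0.381, 0.0, 0.001]
ft_force: [0.4, -0.4, -4.3]
grip_width: 0.657
```

Run:
```python
from seg import *
plan(558.8,-186.4,145,44.9)
C,a=snap('wrist','w5');_,b=snap('side','s5')
cv2.imwrite('pics/c5.png',np.vstack([cv2.resize(a[:230],(800,359)),cv2.resize(b[130:230,230:410],(432,240)).copy() if 0 else np.hstack([cv2.resize(b[130:230,230:410],(432,240)),np.zeros((240,368,3),np.uint8)])]))
```

```text
{'time_s': 10.1, 'joint_pos': [-0.4253, 0.6178, 1.5827, -0.0006, 0.9394, 0.3635], 'tool_pos': [0.5596, -0.1882, 0.1471], 'orientation': [0.9245, 0.3813, 0.0004, 0.0008], 'ft_force': [0.3561, -0.4377, -4.3267], 'ft_torque': [0.0091, -0.0199, 0.0237], 'grip_width': 0.6567}
tool shift mm [ 0.68 -1.84  2.05] turn deg [ 0.1  -0.01 -0.07] az now 44.83
```

View pics/c5.png

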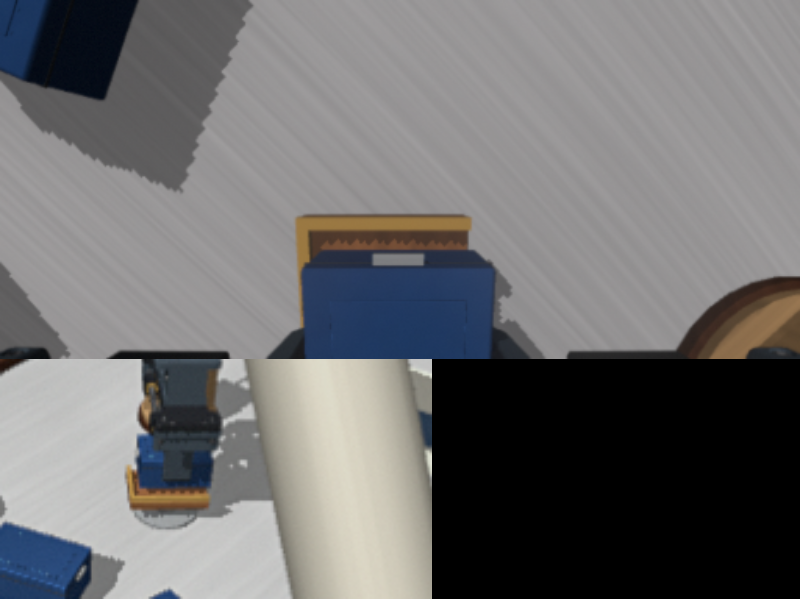

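The crop shows the tin just above the platform and square to it, with visible gaps to the end rail (top, row 222) and side rail (left, column 305). I'll lower it gently.

Call:
play_rows(
  deltas=[
    [[0,-1,4],[0.1,0,0],-1],
    [[0,0,3],[0,0,0],-1],
    [[0,0,2],[0,0,0],-1],
    [[0,0,0],[0,0,0],-1],
    [[0,0,0],[0,0,0],-1],
  ],
)

```text
time_s: 10.7
tool_pos: [0.5594, -0.1873, 0.1382]
orientation: [0.924, 0.382, 0.001, 0.001]
ft_force: [0.3, 0.3, -5.0]
grip_width: 0.656
```

```bash
cat >> h.py <<'E'
def loc():
    s=bot.state();F=np.array(s['ft_force']);a=np.radians(44.9);u=np.array([np.cos(a),np.sin(a),0]);v=np.array([-u[1],u[0],0]);p=np.array(s['tool_pos'])*1000
    R=Rn.from_quat(s['orientation']).as_matrix();G=np.array([u,-v,[0,0,-1]]).T
    print('t',round(s['time_s'],2),'u-uc %.2f v-vc %.2f z %.2f'%(p@u-270.5,p@v+521.8,p[2]),'F uvz',np.round([F@u,F@v,F[2]],2),'T uvz',np.round([np.dot(s['ft_torque'],u),np.dot(s['ft_torque'],v),s['ft_torque'][2]],3),'turn needed',np.degrees(Rn.from_matrix(R.T@G).as_rotvec()).round(2),'w',round(s['grip_width'],3))
E
python3 -c "
from h import *
loc()"
```

```text
t 10.7 u-uc -6.50 v-vc -5.71 z 138.19 F uvz [ 0.4  -0.01 -5.  ] T uvz [0.013 0.009 0.026] turn needed [ 0.08 -0.04 -0.05] w 0.656
```

Call:
play_rows(
  deltas=[
    [[0,0,1],[0,0,0],-1],
    [[0,0,1],[0,0,0],-1],
    [[0,0,0.7],[0,0,0],-1],
    [[0,0,0],[0,0,0],-1],
  ],
)

```text
time_s: 11.1
tool_pos: [0.5594, -0.1873, 0.1354]
orientation: [0.924, 0.382, 0.001, 0.001]
ft_force: [-0.1, -0.0, -3.9]
grip_width: 0.657
```

Call:
play_rows(
  deltas=[
    [[0,0,0.5],[0,0,0],-1],
    [[0,0,0.5],[0,0,0],-1],
    [[0,0,0],[0,0,0],-1],
  ],
)

```text
time_s: 11.4
tool_pos: [0.5595, -0.1874, 0.1344]
orientation: [0.924, 0.381, 0.001, 0.001]
ft_force: [-0.6, 0.1, -3.6]
grip_width: 0.655
```

```bash
python3 -c "
from h import *
loc()"
```

```text
t 11.4 u-uc -6.47 v-vc -5.83 z 134.38 F uvz [-0.29  0.49 -3.62] T uvz [-0.028  0.018  0.001] turn needed [ 0.1  -0.05 -0.05] w 0.655
```

Call:
play_rows(
  deltas=[
    [[0,0,0.4],[0.1,0,0],-1],
    [[0,0,0],[0,0,0],-1],
    [[0,0,0],[0,0,0],-1],
  ],
)

```text
time_s: 11.7
tool_pos: [0.5595, -0.1874, 0.134]
orientation: [0.924, 0.381, 0.0, -0.0]
ft_force: [-1.0, -0.6, -3.7]
grip_width: 0.656
```

Call:
play_rows(
  deltas=[
    [[0,0,0.4],[0,0,0],-1],
    [[0,0,0],[0,0,0],-1],
    [[0,0,0],[0,0,0],-1],
  ],
)

```text
time_s: 12.0
tool_pos: [0.5595, -0.1874, 0.1336]
orientation: [0.924, 0.381, 0.0, -0.0]
ft_force: [0.4, -0.3, -4.2]
grip_width: 0.655
```

```bash
python3 -c "
from h import *
loc()"
```

```text
t 12.0 u-uc -6.44 v-vc -5.86 z 133.58 F uvz [ 0.06 -0.45 -4.2 ] T uvz [-0.041  0.026 -0.019] turn needed [-0.   -0.05 -0.05] w 0.655
```

Call:
play_rows(
  deltas=[
    [[0,0,0.4],[0,0,0],-1],
    [[0,0,0],[0,0,0],-1],
    [[0,0,0],[0,0,0],-1],
  ],
)

```text
time_s: 12.3
tool_pos: [0.5596, -0.1874, 0.1337]
orientation: [0.924, 0.381, 0.001, -0.0]
ft_force: [0.1, 0.4, -3.4]
grip_width: 0.655
```

Call:
play_rows(
  deltas=[
    [[0,0,0.4],[0,0,0],-1],
    [[0,0,0],[0,0,0],-1],
    [[0,0,0],[0,0,0],-1],
  ],
)

```text
time_s: 12.6
tool_pos: [0.5596, -0.1874, 0.1336]
orientation: [0.924, 0.381, 0.001, 0.0]
ft_force: [-0.6, 0.5, -2.0]
grip_width: 0.657
```

```bash
python3 -c "
from h import *
loc()"
```

```text
t 12.6 u-uc -6.39 v-vc -5.97 z 133.58 F uvz [-0.04  0.74 -2.05] T uvz [0.097 0.021 0.041] turn needed [ 0.03 -0.07 -0.05] w 0.657
```

Call:
play_rows(
  deltas=[
    [[0,0,0.4],[0,0,0],-1],
    [[0,0,0.4],[0,0,0],-1],
    [[0,0,0.4],[0,0,0],-1],
  ],
)

```text
time_s: 12.9
tool_pos: [0.5596, -0.1874, 0.1336]
orientation: [0.924, 0.381, 0.001, 0.0]
ft_force: [-2.4, 0.1, 7.4]
grip_width: 0.66
```

```bash
python3 -c "
from h import *
loc()"
```

```text
t 12.9 u-uc -6.39 v-vc -5.94 z 133.57 F uvz [-1.66  1.73  7.42] T uvz [ 0.737  0.152 -0.028] turn needed [ 0.05 -0.08 -0.05] w 0.66
```

Call:
play_rows(
  deltas=[
    [[0,0,0],[0,0,0],-1],
  ],
)

```text
time_s: 13.0
tool_pos: [0.5596, -0.1874, 0.1336]
orientation: [0.924, 0.382, 0.001, 0.0]
ft_force: [0.8, 0.4, -4.3]
grip_width: 0.657
```

Call:
play_rows(
  deltas=[
    [[0,0,0],[0,0,0],-1],
  ],
)

```text
time_s: 13.1
tool_pos: [0.5596, -0.1874, 0.1336]
orientation: [0.924, 0.381, 0.001, 0.0]
ft_force: [-0.5, 0.2, -2.1]
grip_width: 0.66
```

```bash
python3 -c "
from h import *
loc()"
```

```text
t 13.1 u-uc -6.39 v-vc -5.95 z 133.61 F uvz [-0.18  0.53 -2.15] T uvz [ 0.149  0.051 -0.055] turn needed [ 0.06 -0.08 -0.05] w 0.66
```

Call:
play_rows(
  deltas=[
    [[0.5,0,0],[0,0,0],-1],
    [[0.5,0,0],[0,0,0],-1],
    [[0.5,0,0],[0,0,0],-1],
    [[0.5,0,0],[0,0,0],-1],
    [[0.5,0,0],[0,0,0],-1],
    [[0.5,0,0],[0,0,0],-1],
    [[0.2,0,0],[0,0,0],-1],
  ],
)

```text
time_s: 13.8
tool_pos: [0.5618, -0.1855, 0.1336]
orientation: [0.924, 0.382, 0.0, 0.0]
ft_force: [-2.0, -1.3, 1.0]
grip_width: 0.656
```

```bash
python3 -c "
from h import *
loc()"
```

```text
t 13.8 u-uc -3.55 v-vc -6.16 z 133.58 F uvz [-2.34  0.51  0.95] T uvz [0.115 0.503 0.053] turn needed [ 0.06 -0.01 -0.03] w 0.656
```

Call:
play_rows(
  deltas=[
    [[0.3,0,-0.1],[0,0,0],-1],
    [[0.3,0,-0.05],[0,0,0],-1],
    [[0.3,0,0],[0,0,0],-1],
    [[0.3,0,-0.05],[0,0,0],-1],
    [[0.3,0,0],[0,0,0],-1],
  ],
)

```text
time_s: 14.3
tool_pos: [0.563, -0.1842, 0.1336]
orientation: [0.924, 0.382, 0.0, 0.0]
ft_force: [-2.0, -1.9, -0.5]
grip_width: 0.658
```

Call:
play_rows(
  deltas=[
    [[0.3,0,0],[0,0,0],-1],
    [[0.3,0,-0.05],[0,0,0],-1],
    [[0.3,0,0],[0,0,0],-1],
    [[0.3,0,0],[0,0,0],-1],
  ],
)

```text
time_s: 14.7
tool_pos: [0.564, -0.1832, 0.1336]
orientation: [0.924, 0.382, 0.0, 0.0]
ft_force: [-2.1, -1.0, -1.5]
grip_width: 0.657
```

```bash
python3 -c "
from h import *
loc()"
```

```text
t 14.7 u-uc -0.33 v-vc -6.10 z 133.59 F uvz [-2.23  0.74 -1.5 ] T uvz [ 0.029  0.341 -0.001] turn needed [ 0.05 -0.03 -0.03] w 0.657
```

Call:
play_rows(
  deltas=[
    [[0.3,0,0],[0,0,0],-1],
    [[0.3,0,0],[0,0,0],-1],
    [[0.3,0,0],[0,0,0],-1],
  ],
)

```text
time_s: 15.0
tool_pos: [0.5641, -0.1831, 0.1336]
orientation: [0.924, 0.382, -0.0, 0.0]
ft_force: [-3.9, -4.0, -0.6]
grip_width: 0.655
```

Call:
play_rows(
  deltas=[
    [[0.3,0,0],[0,0,0],-1],
    [[0.3,0,0],[0,0,0],-1],
    [[0.3,0,0],[0,0,0],-1],
  ],
)

```text
time_s: 15.3
tool_pos: [0.5641, -0.1831, 0.1337]
orientation: [0.924, 0.382, -0.001, 0.001]
ft_force: [-3.2, -3.9, 0.3]
grip_width: 0.656
```

```bash
python3 -c "
from h import *
loc()"
```

```text
t 15.3 u-uc -0.10 v-vc -6.08 z 133.68 F uvz [-5.02 -0.52  0.27] T uvz [-0.106  0.837 -0.029] turn needed [ 0.03  0.12 -0.05] w 0.656
```

Call:
play_rows(
  deltas=[
    [[-0.6,-0.3,0],[0,0,0],-1],
    [[0,-0.5,0],[0,0.1,0],-1],
    [[0,-0.5,0],[0,0,0],-1],
    [[0,-0.5,0],[0,0,0],-1],
    [[0,-0.5,0],[0,0,0],-1],
    [[0,-0.5,0],[0,0,0],-1],
    [[0,-0.3,0],[0,0,0],-1],
  ],
)

```text
time_s: 16.0
tool_pos: [0.562, -0.1812, 0.1336]
orientation: [0.924, 0.381, 0.001, 0.001]
ft_force: [0.1, -2.5, -3.0]
grip_width: 0.652
```

```bash
python3 -c "
from h import *
loc()"
```

```text
t 16.0 u-uc -0.33 v-vc -3.25 z 133.63 F uvz [-1.73 -1.84 -3.03] T uvz [-0.335  0.191 -0.013] turn needed [ 0.09 -0.04 -0.06] w 0.652
```

Call:
play_rows(
  deltas=[
    [[-0.1,-0.35,0],[0,0,0],-1],
    [[0,-0.35,0],[0,0,0],-1],
    [[0,-0.35,0],[0,0,0],-1],
    [[0,-0.35,0],[0,0,0],-1],
    [[0,-0.35,0],[0,0,0],-1],
    [[0,-0.35,0],[0,0,0],-1],
    [[0,-0.3,0],[0,0,0],-1],
  ],
)

```text
time_s: 16.7
tool_pos: [0.5601, -0.1794, 0.1336]
orientation: [0.924, 0.381, 0.001, 0.001]
ft_force: [1.1, -3.1, -5.8]
grip_width: 0.66
```

```bash
python3 -c "
from h import *
loc()"
```

```text
t 16.7 u-uc -0.37 v-vc -0.67 z 133.65 F uvz [-1.43 -2.96 -5.82] T uvz [-0.658  0.278 -0.016] turn needed [ 0.1  -0.05 -0.06] w 0.66
```

Call:
play_rows(
  deltas=[
    [[0,-0.3,0],[0,0,0],-1],
    [[0,-0.3,0],[0,0,0],-1],
    [[0,-0.3,0],[0,0,0],-1],
  ],
)

```text
time_s: 17.0
tool_pos: [0.56, -0.1793, 0.1337]
orientation: [0.924, 0.381, 0.001, 0.001]
ft_force: [1.5, -4.3, -5.3]
grip_width: 0.658
```

```bash
python3 -c "
from h import *
loc()"
```

```text
t 17.0 u-uc -0.36 v-vc -0.48 z 133.68 F uvz [-2.01 -4.09 -5.34] T uvz [-0.9    0.269 -0.038] turn needed [ 0.19 -0.05 -0.05] w 0.658
```

Call:
play_rows(
  deltas=[
    [[0.3,-0.3,0.1],[0.2,0,0],-1],
    [[0.3,-0.3,0.1],[0,0,0],-1],
    [[0.4,-0.4,0.1],[0,0,0],-1],
    [[0.4,-0.4,0.1],[0,0,0],-1],
  ],
)

```text
time_s: 17.4
tool_pos: [0.5602, -0.1792, 0.1337]
orientation: [0.924, 0.382, 0.0, 0.001]
ft_force: [-1.0, -8.0, -3.5]
grip_width: 0.66
```

```bash
python3 -c "
from h import *
loc()"
```

```text
t 17.4 u-uc -0.20 v-vc -0.54 z 133.71 F uvz [-6.35 -4.95 -3.45] T uvz [-0.971  1.079 -0.058] turn needed [ 0.14  0.04 -0.04] w 0.66
```

Call:
play_rows(
  deltas=[
    [[0.45,-0.5,0.1],[0,0,0],-1],
    [[0.5,-0.6,0.1],[0,0,0],-1],
    [[0.5,-0.6,0.1],[0,0,0],-1],
  ],
)

```text
time_s: 17.7
tool_pos: [0.5602, -0.1789, 0.1338]
orientation: [0.924, 0.382, -0.0, 0.003]
ft_force: [-1.4, -9.5, -3.4]
grip_width: 0.654
```

```bash
python3 -c "
from h import *
loc()"
```

```text
t 17.7 u-uc 0.03 v-vc -0.30 z 133.81 F uvz [-7.69 -5.76 -3.35] T uvz [-1.106  1.334 -0.068] turn needed [ 0.3   0.14 -0.03] w 0.654
```

Call:
play_rows(
  deltas=[
    [[0.3,-0.3,0.15],[0.1,0.05,0],-1],
    [[0.35,-0.35,0.15],[0.1,0.1,0],-1],
    [[0.4,-0.4,0.15],[0.12,0.1,0],-1],
  ],
)

```text
time_s: 18.0
tool_pos: [0.5602, -0.1792, 0.1338]
orientation: [0.924, 0.382, 0.001, 0.001]
ft_force: [-1.5, -10.8, -4.0]
grip_width: 0.653
```

```bash
python3 -c "
from h import *
loc()"
```

```text
t 18.0 u-uc -0.20 v-vc -0.59 z 133.76 F uvz [-8.71 -6.55 -4.01] T uvz [-1.406  1.671 -0.116] turn needed [ 0.12 -0.01 -0.02] w 0.653
```

Call:
play_rows(
  deltas=[
    [[0.4,-0.48,0.2],[0.15,0.08,0],-1],
    [[0.4,-0.48,0.2],[0.15,0.08,0],-1],
    [[0.4,-0.48,0.2],[0.15,0.08,0],-1],
    [[0.4,-0.48,0.2],[0.15,0.08,0],-1],
  ],
)

```text
time_s: 18.4
tool_pos: [0.5604, -0.1798, 0.1336]
orientation: [0.924, 0.382, 0.001, -0.002]
ft_force: [-0.5, -9.5, -1.7]
grip_width: 0.654
```

```bash
python3 -c "
from h import *
loc()"
```

```text
t 18.4 u-uc -0.49 v-vc -1.13 z 133.61 F uvz [-7.1  -6.38 -1.67] T uvz [-1.456  1.576 -0.143] turn needed [-0.23 -0.2  -0.02] w 0.654
```

Call:
play_rows(
  deltas=[
    [[0.45,-0.55,0.15],[0,0,0.05],-1],
    [[0.5,-0.65,0.15],[0,0,0.05],-1],
    [[0.5,-0.65,0.15],[0.05,0.03,0.05],-1],
  ],
)

```text
time_s: 18.7
tool_pos: [0.5603, -0.1796, 0.1337]
orientation: [0.925, 0.381, 0.001, -0.001]
ft_force: [-0.3, -10.8, -4.2]
grip_width: 0.657
```

```bash
python3 -c "
from h import *
loc()"
```

```text
t 18.7 u-uc -0.39 v-vc -0.95 z 133.69 F uvz [-7.87 -7.47 -4.24] T uvz [-1.481  1.564  0.422] turn needed [-0.09 -0.12 -0.12] w 0.657
```

Call:
play_rows(
  deltas=[
    [[0.5,-0.65,0.2],[0.05,0.03,-0.08],-1],
    [[0.5,-0.65,0.2],[0.05,0.03,0],-1],
    [[0.5,-0.65,0.2],[0.05,0.03,0],-1],
    [[0.5,-0.65,0.2],[0.05,0.03,0],-1],
  ],
)

```text
time_s: 19.1
tool_pos: [0.5603, -0.1795, 0.1337]
orientation: [0.924, 0.382, 0.001, -0.001]
ft_force: [-0.7, -9.9, -2.9]
grip_width: 0.658
```

```bash
python3 -c "
from h import *
loc()"
```

```text
t 19.1 u-uc -0.35 v-vc -0.83 z 133.68 F uvz [-7.53 -6.5  -2.86] T uvz [-1.176  1.486 -0.159] turn needed [-0.03 -0.09 -0.03] w 0.658
```

Call:
play_rows(
  deltas=[
    [[0.55,-0.78,0.2],[0.05,0.03,0],-1],
    [[0.55,-0.78,0.2],[0.05,0.03,0],-1],
    [[0.55,-0.78,0.2],[0.05,0.03,0],-1],
    [[0.55,-0.78,0.2],[0.05,0.03,0],-1],
  ],
)

```text
time_s: 19.5
tool_pos: [0.5602, -0.1794, 0.1338]
orientation: [0.924, 0.382, 0.001, 0.001]
ft_force: [-1.4, -11.4, -3.7]
grip_width: 0.658
```

```bash
python3 -c "
from h import *
loc()"
```

```text
t 19.5 u-uc -0.29 v-vc -0.67 z 133.75 F uvz [-9.03 -7.14 -3.69] T uvz [-1.394  1.599 -0.101] turn needed [ 0.09 -0.06 -0.03] w 0.658
```

Call:
play_rows(
  deltas=[
    [[0.55,-0.78,0.2],[0.06,0.03,0],-1],
    [[0.55,-0.78,0.2],[0.06,0.03,0],-1],
    [[0.55,-0.78,0.2],[0.06,0.03,0],-1],
    [[0.55,-0.78,0.2],[0.06,0.03,0],-1],
  ],
)

```text
time_s: 19.9
tool_pos: [0.5601, -0.1792, 0.1338]
orientation: [0.924, 0.382, 0.001, 0.001]
ft_force: [0.5, -10.6, -4.2]
grip_width: 0.657
```

```bash
python3 -c "
from h import *
loc()"
```

```text
t 19.9 u-uc -0.23 v-vc -0.51 z 133.79 F uvz [-7.13 -7.91 -4.22] T uvz [-1.411  1.6   -0.138] turn needed [ 0.17 -0.03 -0.03] w 0.657
```

Call:
play_rows(
  deltas=[
    [[0.55,-0.75,0.2],[0.1,0.04,0],-1],
    [[0.55,-0.75,0.2],[0.1,0.04,0],-1],
    [[0.55,-0.75,0.2],[0.1,0.04,0],-1],
    [[0.55,-0.75,0.2],[0.1,0.04,0],-1],
    [[0.55,-0.75,0.2],[0.1,0.04,0],-1],
    [[0.55,-0.75,0.2],[0.1,0.04,0],-1],
  ],
)

```text
time_s: 20.5
tool_pos: [0.5602, -0.1793, 0.1338]
orientation: [0.924, 0.382, 0.001, 0.0]
ft_force: [-0.5, -10.5, -4.5]
grip_width: 0.659
```

```bash
python3 -c "
from h import *
loc()"
```

```text
t 20.5 u-uc -0.26 v-vc -0.67 z 133.76 F uvz [-7.75 -7.11 -4.53] T uvz [-1.747  1.642 -0.139] turn needed [ 0.06 -0.04 -0.02] w 0.659
```

Call:
play_rows(
  deltas=[
    [[0.55,-0.75,0.3],[0.09,0.04,0],-1],
    [[0.55,-0.75,0.35],[0.09,0.04,0],-1],
    [[0.55,-0.75,0.4],[0.09,0.04,0],-1],
    [[0.55,-0.75,0.4],[0.09,0.04,0],-1],
  ],
)

```text
time_s: 20.9
tool_pos: [0.5602, -0.1794, 0.1337]
orientation: [0.924, 0.382, 0.001, 0.0]
ft_force: [-2.1, -10.3, 0.7]
grip_width: 0.651
```

```bash
python3 -c "
from h import *
loc()"
```

```text
t 20.9 u-uc -0.29 v-vc -0.72 z 133.71 F uvz [-8.78 -5.76  0.65] T uvz [-1.357  1.708 -0.153] turn needed [ 0.04 -0.05 -0.03] w 0.651
```

Call:
play_rows(
  deltas=[
    [[0.55,-0.75,0.4],[0.09,0.04,0],-1],
    [[0.55,-0.75,0.4],[0.09,0.04,0],-1],
    [[0.55,-0.75,0.4],[0.09,0.04,0],-1],
    [[0.55,-0.75,0.4],[0.09,0.04,0],-1],
  ],
)

```text
time_s: 21.3
tool_pos: [0.5602, -0.1794, 0.1337]
orientation: [0.924, 0.382, 0.001, 0.0]
ft_force: [-2.2, -11.6, 0.8]
grip_width: 0.657
```

```bash
python3 -c "
from h import *
loc()"
```

```text
t 21.3 u-uc -0.28 v-vc -0.71 z 133.71 F uvz [-9.73 -6.67  0.84] T uvz [-1.398  1.655 -0.22 ] turn needed [ 0.04 -0.06 -0.02] w 0.657
```

Call:
play_rows(
  deltas=[
    [[0.5,-0.9,0.35],[0.12,0.04,0],-1],
    [[0.5,-0.95,0.35],[0.12,0.04,0],-1],
    [[0.5,-0.95,0.35],[0.12,0.04,0],-1],
    [[0.5,-0.95,0.35],[0.12,0.04,0],-1],
  ],
)

```text
time_s: 21.7
tool_pos: [0.5602, -0.1795, 0.1337]
orientation: [0.924, 0.382, 0.001, -0.0]
ft_force: [0.2, -11.0, -3.2]
grip_width: 0.651
```

```bash
python3 -c "
from h import *
loc()"
```

```text
t 21.7 u-uc -0.33 v-vc -0.79 z 133.71 F uvz [-7.61 -7.91 -3.21] T uvz [-1.742  1.752 -0.184] turn needed [-0.   -0.1  -0.02] w 0.651
```

Call:
play_rows(
  deltas=[
    [[0.5,-0.95,0.35],[0.12,0.04,0],-1],
    [[0.5,-0.95,0.35],[0.12,0.04,0],-1],
    [[0.5,-0.95,0.35],[0.12,0.04,0],-1],
    [[0.5,-0.95,0.35],[0.12,0.04,0],-1],
    [[0.5,-0.95,0.35],[0.12,0.04,0],-1],
    [[0.5,-0.95,0.35],[0.12,0.04,0],-1],
    [[0.5,-0.95,0.35],[0.12,0.04,0],-1],
  ],
)

```text
time_s: 22.4
tool_pos: [0.5602, -0.1796, 0.1337]
orientation: [0.924, 0.382, 0.001, -0.001]
ft_force: [-0.1, -11.7, -3.0]
grip_width: 0.662
```

```bash
python3 -c "
from h import *
loc()"
```

```text
t 22.4 u-uc -0.45 v-vc -0.89 z 133.67 F uvz [-8.31 -8.2  -2.98] T uvz [-1.709  1.708 -0.179] turn needed [-0.07 -0.16 -0.02] w 0.662
```

Both rails were held at about 8 N for roughly a second. I'll ease to a light push and let go.

Call:
play_rows(
  deltas=[
    [[0.3,-0.5,0.25],[-0.05,-0.1,0],-1],
    [[0.15,-0.25,0.2],[0,0,0],-1],
    [[0.1,-0.15,0.15],[0,0,0],-1],
    [[0.05,-0.1,0.1],[0,0,0],-1],
  ],
)

```text
time_s: 22.8
tool_pos: [0.5602, -0.1794, 0.1336]
orientation: [0.924, 0.382, 0.001, 0.0]
ft_force: [0.1, -4.6, -1.5]
grip_width: 0.655
```

```bash
python3 -c "
from h import *
loc()"
```

```text
t 22.8 u-uc -0.33 v-vc -0.69 z 133.64 F uvz [-3.16 -3.34 -1.5 ] T uvz [-0.68   0.558 -0.071] turn needed [ 0.07 -0.05 -0.04] w 0.655
```

Call:
play_rows(
  deltas=[
    [[0,0,0],[0,0,0],0.4],
    [[0,0,0],[0,0,0],0.5],
    [[0,0,0],[0,0,0],0.8],
    [[0,0,0],[0,0,0],1],
    [[0,0,0],[0,0,0],1],
    [[0,0,0],[0,0,0],1],
    [[0,0,0],[0,0,0],1],
  ],
)

```text
time_s: 23.5
tool_pos: [0.5597, -0.178, 0.1337]
orientation: [0.924, 0.382, 0.0, -0.001]
ft_force: [-0.3, -0.4, 0.7]
grip_width: 1.002
```

```bash
python3 -c "
from h import *
loc()"
```

```text
t 23.5 u-uc 0.31 v-vc 0.65 z 133.69 F uvz [-0.49 -0.12  0.74] T uvz [-0.064 -0.062  0.021] turn needed [-0.06 -0.09 -0.02] w 1.002
```

Call:
play_rows(
  deltas=[
    [[0,0,-4],[0,0,0],1],
    [[0,0,-10],[0,0,0],1],
    [[0,0,-20],[0,0,0],1],
    [[0,0,-30],[0,0,0],1],
    [[0,0,-30],[0,0,0],1],
    [[-10,0,-25],[0,0,0],1],
    [[-30,0,-10],[0,0,0],1],
    [[-35,0,0],[0,0,0],1],
    [[-35,0,0],[0,0,0],1],
    [[-20,0,0],[0,0,0],1],
    [[0,0,0],[0,0,0],1],
    [[0,0,0],[0,0,0],1],
  ],
)

```text
time_s: 24.7
tool_pos: [0.4649, -0.2728, 0.2771]
orientation: [0.924, 0.382, 0.003, 0.003]
ft_force: [0.0, 0.6, 0.4]
grip_width: 1.002
```

Run:
```python
from seg import *
st()
C,a=snap('wrist','w6');rects(C,a,.082,'blue');rects(C,a,.04,'wood',500)
T,b=snap('top','t6');_,s=snap('side','s6')
t=cv2.resize(b[100:270,90:430],(400,200));q=cv2.resize(s[90:240,200:420],(400,273))
cv2.imwrite('pics/fin.png',np.hstack([cv2.resize(a,(400,300)),np.zeros((300,0,3),np.uint8),np.vstack([q,np.zeros((27,400,3),np.uint8)])]))
z=cv2.resize(b[165:250,275:360],(300,300),interpolation=cv2.INTER_CUBIC)
cv2.imwrite('pics/fin.png',np.vstack([cv2.imread('pics/fin.png'),np.hstack([cv2.resize(b[100:300,90:430],(500,300)),z])]))
```

```text
{'time_s': 24.7, 'joint_pos': [-0.6423, 0.3869, 1.5824, 0.002, 1.1653, 0.1432], 'tool_pos': [0.4649, -0.2728, 0.2771], 'orientation': [0.924, 0.3823, 0.0026, 0.0025], 'ft_force': [0.0345, 0.5711, 0.4367], 'ft_torque': [-0.0094, 0.0185, 0.0176], 'grip_width': 1.0018}
[27.9 37.1] 4082 ctr [425.  -36.2] size [71.1 68.6] ang 37.3
[254.8  46.9] 6366 ctr [ 556.5 -183.2] size [79.5 58.1] ang 45.06
[459.4  95.1] 10058 ctr [ 679.1 -362.5] size [126.  131.1] ang 54.3
[ 79.4 264.2] 906 ctr [ 248.9 -197.3] size [76.2 35.8] ang 31.55
[429.7 264.7] 814 ctr [ 541.9 -493.2] size [74.7 34.7] ang 57.99
[386.  310.3] 3890 ctr [ 463.3 -500.1] size [ 29.5 353. ] ang 44.25
```

View pics/fin.png

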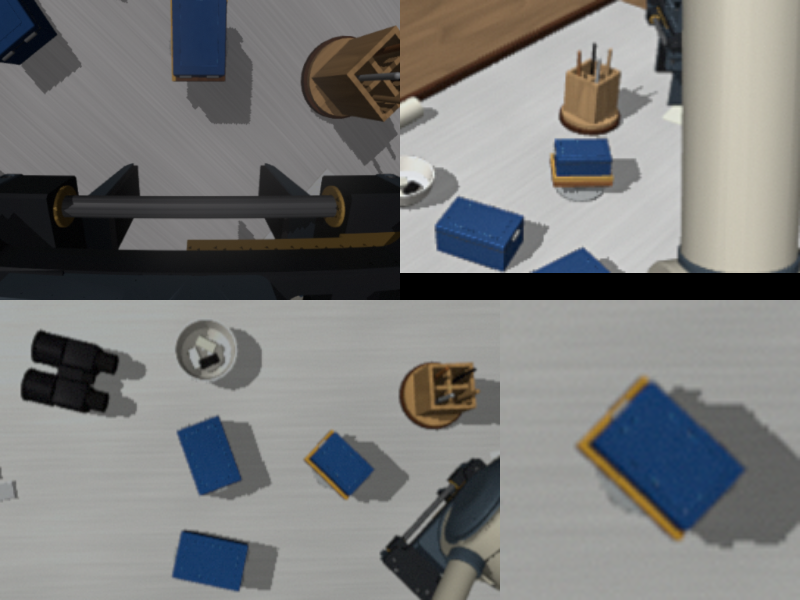

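The tin sits flat on the stand against both rails, with a narrow margin on the open sides. The bystanders haven't moved and the gripper is clear, so I'm handing in.

```bash
python3 -c "
from bench import bot
print(bot.close_job())"
```

```text
the job is handed in; nothing more can be done
None
```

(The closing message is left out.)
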